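Three views of an articulator for the case record

TASK

Photograph the dental articulator (the metal frame holding two plaster jaws): lift it by the square stem on top, hold it upright above the cross on the camera stand's disc with its teeth level with the lens, and turn it so that it shows the lens squarely first its thumbscrew side, then its front teeth, then its plain side, keeping it still for a second each time. Then set it down without dropping it in the shallow pocket of the grey tray, base fully home, either end forward. Keep it from touching the camera stand, and leave the glass spirit lamp and the spare plaster jaw where they are.

Things in the scene. Friction and masses are not known exactly. Their poses are not given: they have to be found in the camera images.
- articulator: Articulator, one rigid piece, 0.45 kg: aluminium base plate 84 x 64 x 10 mm (x, y, z), two tan plaster jaws with cream teeth, a top plate 84 x 46 mm (upper face 66 mm high) with a square stem. Origin at the centre of the base's underside, z up. +x points out of the front teeth, hinge posts at -x; the +y side is the thumbscrew side, the -y side the plain one. Starts upright on the table.
- thumbscrew (a point): Outer end of the brass thumbscrew (20 mm diameter) that sticks out of the +y side near the hinge: x = -34, y = 50, z = 48 mm from the articulator's origin.
- bite (a point): Point on the stem's axis at the height where the teeth meet, 34 mm above the articulator's underside; axes as the articulator's.
- stem (a point): Grip point of the square stem (26 x 26 mm, faces square to the articulator's x and y, from 66 to 108 mm high), on its axis, 90 mm above the articulator's underside, 24 mm above its top plate.
- stand: Fixed camera stand. Origin on the table at the centre of its black disc (96 mm diameter, 6 mm high, white cross on top); +x points from the disc to the camera, whose black body (64 mm wide, 134 to 196 mm high) stands on a post, 160 to 230 mm from the disc's centre.
- focus (a point): Point over the disc's cross at lens height, 160 mm above the table: the bite belongs here for a photograph. Axes as the stand's.
- lens (a point): Front glass of the lens (barrel 46 mm diameter), 129 mm from focus along the stand's +x; it looks along the stand's -x.
- tray: Fixed grey tray 124 x 104 x 16 mm (x, y, z), origin at the centre of its underside, z up. Pocket in its middle 92 mm along x by 72 mm along y, 10 mm deep.
- pocket (a point): Centre of the pocket's floor, 6 mm above the table; axes as the tray's.
- lamp: Glass spirit lamp with a brass top, 64 mm diameter, 88 mm high, standing loose; origin at the centre of its underside.
- spare_jaw: Spare tan plaster jaw without any frame, 62 x 66 x 33 mm, lying loose; origin at the centre of its underside.
There are look-alikes about, which are no part of the job. What is shaped like the articulator but blue is not meant. Of the things shaped like the tray, the grey one is meant.

How it is judged (in metres and radians):
On the way, in this order (a step that is already met when the one before it is completed fails the run):
1. the thumbscrew side is shown to the lens, square within 0.2 rad and still for 0.5 s, bite within 25 mm sideways and 20 mm in height of focus (horizontal distance between bite and focus below 0.025 m and z of bite in the frame of focus between -0.02 and 0.02 m and angle between the y axis of articulator and the x axis of stand, either way round below 0.2 rad and y of lens in the frame of articulator above 0.05 m and angle between articulator's own z axis and vertical below 0.2 rad and linear speed of articulator below 0.03 m/s and angular speed of articulator below 0.2 rad/s), for 0.5 s.
2. the front teeth are shown to the lens, square within 0.2 rad and still for 0.5 s, bite within 25 mm sideways and 20 mm in height of focus (horizontal distance between bite and focus below 0.025 m and z of bite in the frame of focus between -0.02 and 0.02 m and angle between the x axis of articulator and the x axis of stand, either way round below 0.2 rad and x of lens in the frame of articulator above 0.05 m and angle between articulator's own z axis and vertical below 0.2 rad and linear speed of articulator below 0.03 m/s and angular speed of articulator below 0.2 rad/s), for 0.5 s.
3. the plain side is shown to the lens, square within 0.2 rad and still for 0.5 s, bite within 25 mm sideways and 20 mm in height of focus (horizontal distance between bite and focus below 0.025 m and z of bite in the frame of focus between -0.02 and 0.02 m and angle between the y axis of articulator and the x axis of stand, either way round below 0.2 rad and y of lens in the frame of articulator below -0.05 m and angle between articulator's own z axis and vertical below 0.2 rad and linear speed of articulator below 0.03 m/s and angular speed of articulator below 0.2 rad/s), for 0.5 s.
At the end, for the whole second after the job is handed in: After the three views in order, the articulator stands released and still in the tray's pocket: within 8 mm of its centre, underside within 2 mm of the floor, upright within 0.05 rad, its x axis along the tray's x within 0.2 rad, either way round (horizontal distance between articulator and pocket below 0.008 m and z of articulator in the frame of pocket between -0.003 and 0.002 m and angle between the x axis of articulator and the x axis of tray, either way round below 0.2 rad and angle between articulator's own z axis and vertical below 0.05 rad and linear speed of articulator below 0.01 m/s and angular speed of articulator below 0.1 rad/s); the robot touches nothing.
It fails at once if the articulator is dropped (falls freely faster than 0.35 m/s, some 6 mm) (contact force between articulator and anything else below 0.01 N and linear speed of articulator above 0.35 m/s).
It fails at once if the articulator is tipped by more than 0.6 rad (angle between articulator's own z axis and vertical above 0.6 rad).
It fails at once if the articulator touches the camera stand (contact force between articulator and stand above 0.5 N).
It fails at once if the spirit lamp or the spare jaw is moved by more than 30 mm (distance of any of lamp, spare_jaw from where it was at the start of the episode above 0.03 m).
It also fails if it takes over 64 s, if anything falls off the work surface, if the arm or the gripper's body presses on something with over 40 N, if the wrist force passes 120 N, or if a joint passes its speed limit or range.

ROBOT

A 6-joint arm with a two-finger parallel gripper is mounted at the origin on the work surface. World frame = base frame: x ahead of the robot, y to its left, z up, the work surface at z = 0. Lengths are in mm, angles in degrees, forces in N, time in s.
With the tool pointing down it reaches from about 400 to 825 mm from the base axis. Payload 7 kg.
Tool frame: the origin (TCP) lies at the very end of the fingers, on their centre line; the grasp point (between the pads) lies arm.pinch_z behind it (arm.pinch_z is the distance from the TCP to the grasp point, in mm); z points along the fingers, y is the line along which they close (so a half turn about z gives the same grasp; the last joint's range is limited). The gripper opens to 85 mm and grips with 20 to 120 N. Pads are 22 mm wide; open, the fingers measure 114 mm over their backs; the gripper's body (76 mm by 85 mm) begins 54 mm behind the grasp point. The pads swing forward as they close: fully open they stand 13 mm farther back than shut.
Start: joints at [92.882, 20.546, 0.682, 0, -70.136, -16.507], TCP at [159.017, 655.979, 231.302] pointing down, gripper open.
Joint ranges: [-176.03, 176.03], [-82.01, 121.73], [-58.28, 71.71], [-173.87, 95.51], [-174.79, -0.11], [-173.66, 173.66]. Speed limits (degrees/s): [136.94, 136.94, 172.46, 180, 180, 180].

INTERFACE

Orientations are given as a 3x3 rotation matrix whose columns are the frame's x, y, z axes.
In Python, from bench import sense, cams, job, arm gives the robot as it stands.
- The arm moves only by the tool step_arm, never from a script. Its argument "steps" is a list of rows, each a list of 6 numbers: the shift along the tool's x, y, z as a fraction of full scale, then the turn, a rotation vector about the tool's x, y, z as a fraction of full scale. In form: [[dx, dy, dz, rx, ry, rz], ...]. A call has 1 to 8 rows; each row is the pose to reach, as a shift and turn from the pose commanded when the call began, along the tool's axes at that moment; what a row does not reach only later rows make up. Full scale, the value 1, is 1 m for a shift and 120 degrees for a turn. A row lasts 1/12 s, in which the tool goes at most 41.7 mm and 7.16 degrees, less where a joint would pass 70% of its speed; a pose out of reach is approached as far as the arm can. A call with a number of a shift or a turn outside -1 to 1 is refused whole. A call with a gripper value outside its range is refused whole. "gripper" is the closure, from -1 (fully open) to 1 (shut), set as the call begins (left out, the last holds). The fingers move at their own pace and stop on an object; "grip_force" is the grip in N (left out, the last holds). Time passes only in rows, so rows that repeat a pose let the fingers close. It gives the time, the measured TCP pose, the force, the opening and the grip force at its end, in the units of the state.
- sense(): the state, without advancing time (a new reading comes with each control period).
- cams.grab_frame(name): name is "scene" or "top"; returns (picture, depth): 400x640x3 uint8, blue, green, red; 400x640 float32, mm along the optical axis (not along the pixel's ray), 0 where there is no reading.
- cams.camera_model(name): a dict with "mtx" (3x3 intrinsics, pixels), "world_from_camera" (4x4, takes a point from camera to world coordinates). Camera axes: x right, y down, z forward; pixel columns grow to the right and rows downward; lengths in mm; the calibration is good to about 2 mm. A picture is of the moment at which its call begins. camera_model takes no time and is no camera call.
- job.close_job(): hands the job in; it is judged then, once.
The state is a dict: "t": time; "joints": joint angles; "dq": joint speeds; "joint_torque": joint torques, N m; "position": TCP position; "tcp_rot": TCP orientation; "force": force on the tool from outside, world axes, zero at the start; "wrist_torque": the same for the moment, N m; "grip_width": opening from 0.0 (shut) to 1.0 (fully open); "finger_force": force on a finger pad.
Only numpy, scipy, OpenCV 4.12 (cv2) and the standard library are available. Lean on these libraries where they do the work, as an engineer would, in place of code of your own. Each camera call takes 0.05 s, during which the arm holds its last target. There are 200 camera calls.

## Working session

There is one attempt and no reset: what is moved stays moved. The work goes in short steps, Python scripts to look and compute and a tool call to move; the robot and the scene stay as the last step left them, time stands still between calls to the robot, and variables do not carry over. Pictures are saved under pics/ and viewed, at most 10 in all, crops included, and the job is handed in when it is done.

Besides the shell and the picture viewer there is one more tool, called after "Request:" as name([rows], argument=value, ...), one row to a line, values as JSON. step_arm: Moves the arm, as the interface text tells. Shift numbers are shares of 1 m and turn numbers shares of 120 degrees, none past 1 either way. Its arguments: {"type":"object","properties":{"steps":{"type":"array"},"gripper":{"type":"number"},"grip_force":{"type":"number"}},"required":["steps"]}

```bash
mkdir -p pics
python3 - <<'E'
from bench import sense,cams,job,arm
import cv2,numpy as np,pickle
s=sense();print(s['t'],s['position'],np.round(s['tcp_rot'],3).tolist(),arm.pinch_z)
d={}
for n in("scene","top"):
    p,z=cams.grab_frame(n);m=cams.camera_model(n);d[n]=(p,z,m);cv2.imwrite(f'pics/{n}0.png',p)
    print(n,np.round(m['mtx'],1).tolist(),np.round(m['world_from_camera'],3).tolist())
pickle.dump(d,open('f0.pkl','wb'))
E
```

```text
0.0 [158.91248509 655.54188845 230.35414108] [[0.972, -0.236, -0.0], [-0.236, -0.972, -0.002], [0.0, 0.002, -1.0]] 18.700000000000003
scene [[463.9, 0.0, 320.6], [0.0, 463.9, 205.5], [0.0, 0.0, 1.0]] [[-0.84, 0.461, -0.287, 853.442], [0.543, 0.716, -0.439, 526.028], [0.003, -0.524, -0.852, 1086.967], [0.0, 0.0, 0.0, 1.0]]
top [[466.8, 0.0, 313.0], [0.0, 466.8, 193.3], [0.0, 0.0, 1.0]] [[0.001, -0.99, 0.14, 355.327], [-1.0, -0.0, 0.005, 36.299], [-0.005, -0.14, -0.99, 1484.765], [0.0, 0.0, 0.0, 1.0]]
```

View pics/top0.png

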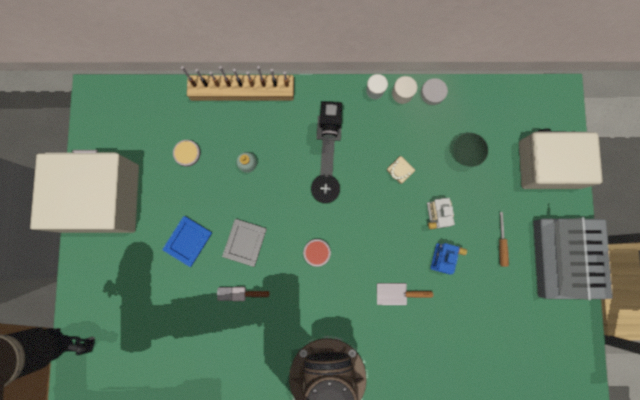

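View pics/scene0.png

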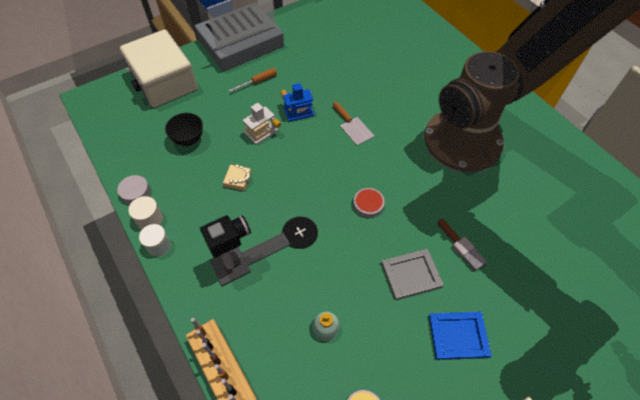

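Top view: the aluminium/tan articulator is at (441,212), with a blue look-alike at (447,258). The grey tray is at (244,242) and a blue one at (188,241). The disc is at (325,188) with its camera at (331,115), the spare jaw at (401,169) and the lamp at (246,161). The uncoloured articulator and the grey tray fit the description. Next I'll measure and take a crop to confirm.

```bash
cat > h.py <<'E'
import numpy as np,cv2
def cloud(f):
    p,z,m=f;v,u=np.mgrid[:400,:640];K=m['mtx'];W=m['world_from_camera']
    c=np.stack([(u-K[0,2])/K[0,0]*z,(v-K[1,2])/K[1,1]*z,z],-1)
    return c@W[:3,:3].T+W[:3,3]
def onplane(m,uv,h):
    K=m['mtx'];W=m['world_from_camera'];r=W[:3,:3]@np.linalg.inv(K)@[uv[0],uv[1],1];o=W[:3,3]
    return o+r*(h-o[2])/r[2]
def rect(P):
    (c,s,a)=cv2.minAreaRect(P[:,:2].astype(np.float32));return np.round(c,1),np.round(s,1),round(a,1)
E
python3 - <<'E'
import pickle;from h import *
d=pickle.load(open('f0.pkl','rb'))
def near(P,c,r,lo,hi): 
    return P[(np.hypot(P[...,0]-c[0],P[...,1]-c[1])<r)&(P[...,2]>lo)&(P[...,2]<hi)]
m=d['top'][2]
g={k:onplane(m,uv,h) for k,uv,h in[('art',(441,212),60),('tray',(244,242),16),('disc',(325,188),6),('cam',(331,115),165),('lamp',(246,161),60),('jaw',(401,169),20),('blue',(447,258),60)]}
for k,v in g.items():print(k,np.round(v[:2]))
for n in d:
    C=cloud(d[n]);print(n,'table',np.median(C[330:360,450:500,2]) if n=='top' else '')
    for k,lo,hi,r in[('art',98,120,60),('art',58,72,75),('art',15,120,75),('art',4,14,75),('tray',10,22,90),('disc',3,12,60),('cam',150,215,80),('lamp',10,100,50),('jaw',10,50,50)]:
        P=near(C,g[k],r,lo,hi)
        if len(P)>5:print(k,lo,hi,len(P),'z',np.round(np.percentile(P[:,2],[5,50,95])),*rect(P))
    # white cross on disc
    hsv=cv2.cvtColor(d[n][0],cv2.COLOR_BGR2HSV)
    M=(hsv[...,2]>120)&(hsv[...,1]<60)&(np.hypot(C[...,0]-g['disc'][0],C[...,1]-g['disc'][1])<40)
    v,u=np.nonzero(M);print('cross',u.mean(),v.mean(),onplane(d[n][2],(u.mean(),v.mean()),6))
    # brass
    M=(hsv[...,0]>8)&(hsv[...,0]<28)&(hsv[...,1]>150)&(hsv[...,2]>70)&(np.hypot(C[...,0]-g['art'][0],C[...,1]-g['art'][1])<80)
    print('brass',M.sum(),np.round(np.median(C[M],0)) if M.any() else '')
a=d['top'][0][172:282,390:490];b=d['scene'][0][70:160,225:335]
cv2.imwrite('pics/crop.png',np.hstack([cv2.resize(a,(380,418),interpolation=2),cv2.resize(b,(418,418),interpolation=2)]))
E
```

```text
art [ 499. -349.]
tray [409. 259.]
disc [582.   5.]
cam [773. -10.]
lamp [659. 252.]
jaw [ 641. -238.]
blue [ 360. -362.]
scene table 
art 98 120 93 z [ 99. 107. 110.] [ 498.5 -354.7] [27.3 32.5] 1.7
art 58 72 315 z [59. 66. 70.] [ 497.4 -342.3] [84.9 70.8] 5.1
art 15 120 770 z [ 21.  64. 108.] [ 496.5 -340.6] [88.6 76.9] 2.8
art 4 14 185 z [ 4.  9. 12.] [ 506.4 -333.6] [104.7 143.2] 67.0
tray 10 22 1072 z [11. 16. 20.] [407.7 261.5] [106.3 125.7] 72.7
disc 3 12 970 z [ 4.  6. 10.] [580.5   5.7] [109.4 115.3] 55.8
cam 150 215 1295 z [158. 185. 197.] [760.  -3.] [ 66.  101.4] 85.2
lamp 10 100 624 z [26. 50. 73.] [664.7 261.3] [57.5 62.4] 45.6
jaw 10 50 497 z [15. 28. 34.] [ 637.6 -230.1] [69.2 69.6] 45.0
cross 299.64864864864865 231.24324324324326 [579.43200723   6.3663879    6.        ]
brass 45 [ 462. -315.   56.]
top table 0.9643937563049576
art 98 120 84 z [103. 108. 113.] [ 498.1 -354.7] [25.3 27.4] 7.6
art 58 72 347 z [59. 66. 71.] [ 496.1 -342.1] [83.4 77.2] 8.4
art 15 120 598 z [ 28.  66. 109.] [ 495.8 -343.8] [86.8 77.9] 6.0
art 4 14 246 z [ 4.  6. 12.] [ 499.1 -351.1] [145.5 141.3] 50.8
tray 10 22 697 z [11. 16. 21.] [397.9 264. ] [105.  144.7] 72.8
disc 3 12 711 z [ 3.  7. 11.] [583.    5.3] [115.2 114.4] 59.0
cam 150 215 733 z [166. 185. 198.] [759.3  -6.6] [ 63.9 102.1] 89.6
lamp 10 100 327 z [26. 50. 74.] [662.3 257.4] [61.6 63.8] 32.5
jaw 10 50 421 z [19. 29. 36.] [ 637.4 -232.1] [65.3 68.8] 44.7
cross 324.72 187.68 [582.79850293   5.65297515   6.        ]
brass 0
```

View pics/crop.png

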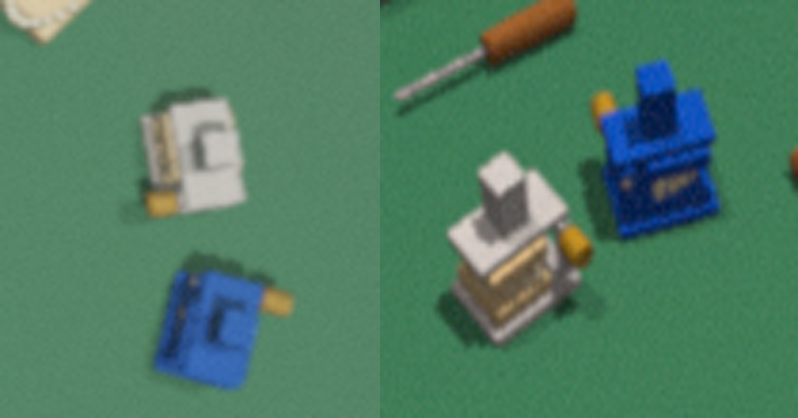

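The crop confirms it. The aluminium/tan articulator's brass screw points to world +y near its -x end, so its yaw is about +6°. The blue one is the look-alike. Next I'll refine the tray pose and plan the first move.

```bash
cat > plan.py <<'E'
import sys,numpy as np
from scipy.spatial.transform import Rotation as R
from bench import sense
x,y,z,th=map(float,sys.argv[1:5]);s=sense();T=np.array(s['tcp_rot']);t=np.radians(th)
G=np.array([[np.cos(t),np.sin(t),0],[np.sin(t),-np.cos(t),0],[0,0,-1]])
print('t',round(s['t'],2),'pos',np.round(s['position'],1),'theta',round(np.degrees(np.arctan2(T[1,0],T[0,0])),1),'j',np.round(s['joints']),'F',np.round(s['force'],1),'w',round(s['grip_width'],3))
print('row',np.round(T.T@(np.array([x,y,z])-s['position'])/1000,4),np.round(np.degrees(R.from_matrix(T.T@G).as_rotvec())/120,4))
E
python3 - <<'E'
import pickle;from h import *
d=pickle.load(open('f0.pkl','rb'))
for n in d:
    p,_,m=d[n];C=cloud(d[n]);hsv=cv2.cvtColor(p,cv2.COLOR_BGR2HSV)
    for nm,c,r,h,lo in[('tray',(408,262),95,16,60),('plate',(498,-355),62,66,110),('stem',(498,-355),24,108,0)]:
        M=(hsv[...,1]<60)&(hsv[...,2]>lo)&(np.hypot(C[...,0]-c[0],C[...,1]-c[1])<r)
        if nm!='tray':M&=abs(C[...,2]-h)<(4 if nm=='plate' else 6)
        M=cv2.morphologyEx(M.astype(np.uint8),cv2.MORPH_OPEN,np.ones((2,2)))
        cs=cv2.findContours(M,0,2)[0]
        if not cs:print(nm,'none');continue
        c=max(cs,key=cv2.contourArea)[:,0]
        Q=np.array([onplane(m,u,h) for u in c]);print(n,nm,len(c),*rect(Q))
E
python3 plan.py 498 -355 180 -84
```

```text
scene tray 107 [408.3 266.5] [108.3 127.8] 72.5
scene plate 73 [ 498.2 -347.6] [83.9 47.7] 7.7
scene stem 17 [ 498.5 -346.8] [26.6 31. ] 6.5
top tray 89 [405.6 255.6] [108.3 128.1] 72.3
top plate 45 [ 472.7 -360.2] [39.6 45.6] 0.0
top stem 22 [ 495.2 -356.9] [25.1 28. ] 8.2
t 0.1 pos [158.9 655.6 230.5] theta -13.6 j [ 93.  21.   1.  -0. -70. -17.] F [ 0.5 -0.8 -0.5] w 1.001
row [0.5677 0.9021 0.0519] [ 6.000e-04 -5.000e-04  5.864e-01]
```

Request:
step_arm([
  [0.568,0.902,0.05,0,0,0.586],
  [0.568,0.902,0.05,0,0,0.586],
  [0.568,0.902,0.05,0,0,0.586],
  [0.568,0.902,0.05,0,0,0.586],
  [0.568,0.902,0.05,0,0,0.586],
  [0.568,0.902,0.05,0,0,0.586],
  [0.568,0.902,0.05,0,0,0.586],
  [0.568,0.902,0.05,0,0,0.586],
], gripper=-1)

```text
t: 0.77
position: [265.2, 338.1, 215.3]
tcp_rot: [[0.321, -0.947, -0.0], [-0.947, -0.321, -0.0], [0.0, 0.0, -1.0]]
force: [1.6, -1.3, 1.7]
grip_width: 1.001
finger_force: 0.0
```

```bash
python3 plan.py 498 -355 180 -84
python3 - <<'E'
import pickle;from h import *
d=pickle.load(open('f0.pkl','rb'));o=[]
for n,(c1,c2) in{'top':((244,242),(441,212)),'scene':((412,274),(262,125))}.items():
    for c in(c1,c2):
        a=d[n][0][c[1]-34:c[1]+34,c[0]-40:c[0]+40];a=cv2.resize(a,(400,300) if 0 else (400,340)[:2],interpolation=cv2.INTER_NEAREST);o.append(cv2.resize(a,(400,300)) if 0 else a[:300*340//300][:300])
cv2.imwrite('pics/c2.png',np.vstack([np.hstack(o[:2]),np.hstack(o[2:])]))
E
```

```text
t 0.77 pos [265.2 338.1 215.3] theta -71.3 j [ 78.  -3. -30.  -0. -63. -60.] F [ 1.6 -1.3  1.7] w 1.001
row [0.7312 0.0023 0.0354] [ 1.000e-04 -1.000e-04  1.062e-01]
```

View pics/c2.png

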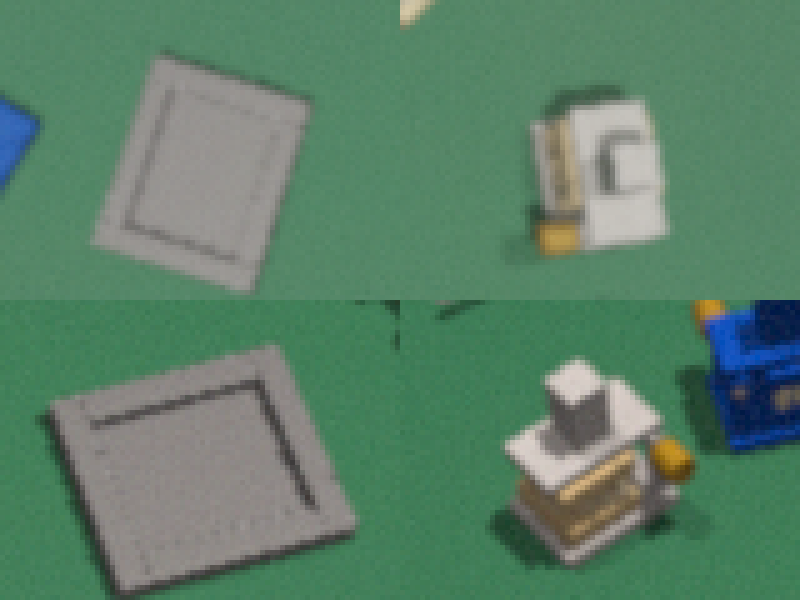

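Tray rim corners are at (236,219), (266,228), (254,266) and (223,257) in top. In scene they are at (382,261), (427,249), (443,284) and (396,297). The stem's top face is centred near (448.5,209.5) in top and (257,106.3) in scene. To keep clear of the base I'll route via (500,0).

Request:
step_arm([
  [0.395,-0.114,0.015,0,0,0.106],
  [0.395,-0.114,0.015,0,0,0.106],
  [0.395,-0.114,0.015,0,0,0.106],
  [0.395,-0.114,0.015,0,0,0.106],
  [0.395,-0.114,0.015,0,0,0.106],
  [0.395,-0.114,0.015,0,0,0.106],
  [0.395,-0.114,0.015,0,0,0.106],
  [0.395,-0.114,0.015,0,0,0.106],
])

```text
t: 1.43
position: [457.6, 66.0, 203.6]
tcp_rot: [[0.111, -0.994, 0.0], [-0.994, -0.111, 0.0], [-0.0, -0.001, -1.0]]
force: [1.3, 1.4, 1.1]
grip_width: 1.001
finger_force: 0.0
```

```bash
python3 plan.py 498 -355 180 -84
python3 - <<'E'
import pickle;from h import *
d=pickle.load(open('f0.pkl','rb'))
for n,c,h in[('top',[(236,219),(266.2,228.4),(254.4,266.4),(223,256.6)],16),('scene',[(382.4,260.6),(427.4,249.4),(443.2,283.6),(396.4,296.6)],16),('top',[(444,205.4),(452,205.4),(453.2,213.6),(444.4,214)],108),('scene',[(251,105.6),(258,103),(263.4,106.6),(256,110)],108)]:
    Q=np.array([onplane(d[n][2],np.array(u)-.5,h) for u in c]);print(n,np.round(Q[:,:2]).tolist(),np.round(Q.mean(0),1),*rect(Q))
# ray depth check
for n,u in(('top',(448,209)),('scene',(257,106)),('top',(230,238)),('scene',(404,256))):
    print(n,np.round(cloud(d[n])[u[1]-1:u[1]+2,u[0]-1:u[0]+2].reshape(-1,3).mean(0),1))
E
```

```text
t 1.43 pos [457.6  66.  203.6] theta -83.6 j [ 33.   1. -27.  -0. -61. -26.] F [1.3 1.4 1.1] w 1.001
row [0.4229 0.0066 0.0235] [-0.0002  0.0002  0.0031]
top [[483.0, 288.0], [453.0, 192.0], [335.0, 227.0], [365.0, 325.0]] [409.1 258.   16. ] [409.2 258.1] [103.1 123.5] 73.0
scene [[451.0, 194.0], [335.0, 232.0], [362.0, 325.0], [479.0, 289.0]] [406.7 260.3  16. ] [406.3 259.9] [ 99.2 122.8] 73.0
top [[515.0, -344.0], [515.0, -368.0], [491.0, -370.0], [490.0, -344.0]] [ 503.  -356.7  108. ] [ 503.2 -356.8] [25.6 26.1] 2.6
scene [[509.0, -369.0], [487.0, -368.0], [481.0, -347.0], [505.0, -347.0]] [ 495.8 -357.7  108. ] [ 495.2 -358.2] [27.8 22.6] 0.2
top [ 503.3 -357.1  107.5]
scene [ 495.4 -355.9  108.6]
top [421.5 303.3  17.3]
scene [396.3 215.7  15.7]
```

Request:
step_arm([
  [0.423,0.005,0.03,0,0,0],
  [0.423,0.005,0.03,0,0,0],
  [0.423,0.005,0.03,0,0,0],
  [0.423,0.005,0.03,0,0,0],
  [0.423,0.005,0.03,0,0,0],
  [0.423,0.005,0.03,0,0,0],
  [0.423,0.005,0.03,0,0,0],
  [0.423,0.005,0.03,0,0,0],
])

```text
t: 2.1
position: [489.5, -264.9, 179.6]
tcp_rot: [[0.111, -0.994, -0.0], [-0.994, -0.111, 0.0], [-0.0, 0.0, -1.0]]
force: [2.1, 1.5, -0.5]
grip_width: 0.997
finger_force: 0.0
```

```bash
python3 plan.py 499 -357 130 -83.5
```

```text
t 2.1 pos [ 489.5 -264.9  179.6] theta -83.6 j [ -8.  12. -19.  -0. -60.  15.] F [ 2.1  1.5 -0.5] w 0.997
row [0.0926 0.0007 0.0496] [ 0.0001  0.0001 -0.0012]
```

Request:
step_arm([
  [0.0926,0.0007,0.05,0,0,0],
  [0.0926,0.0007,0.05,0,0,0],
  [0.0926,0.0007,0.05,0,0,0],
  [0.0926,0.0007,0.05,0,0,0],
  [0.0926,0.0007,0.05,0,0,0],
  [0.0926,0.0007,0.05,0,0,0],
])

```text
t: 2.6
position: [499.2, -354.7, 129.8]
tcp_rot: [[0.11, -0.994, -0.001], [-0.994, -0.11, 0.0], [-0.0, 0.001, -1.0]]
force: [0.0, 0.5, 0.5]
grip_width: 1.001
finger_force: 0.0
```

```bash
python3 plan.py 499 -357 74 -83.5
python3 - <<'E'
from h import *;from bench import cams
o=[]
for n,c in(('top',(445,210)),('scene',(258,105))):
    p,z=cams.grab_frame(n);a=p[max(c[1]-50,0):c[1]+50,c[0]-40:c[0]+40];o.append(cv2.resize(a,(400,500),interpolation=2))
cv2.imwrite('pics/c3.png',np.hstack(o))
E
```

```text
t 2.6 pos [ 499.2 -354.7  129.8] theta -83.7 j [-17.  19. -15.  -0. -55.  23.] F [0.  0.5 0.5] w 1.001
row [0.0023 0.0004 0.0558] [ 0.0003  0.0001 -0.0014]
```

View pics/c3.png

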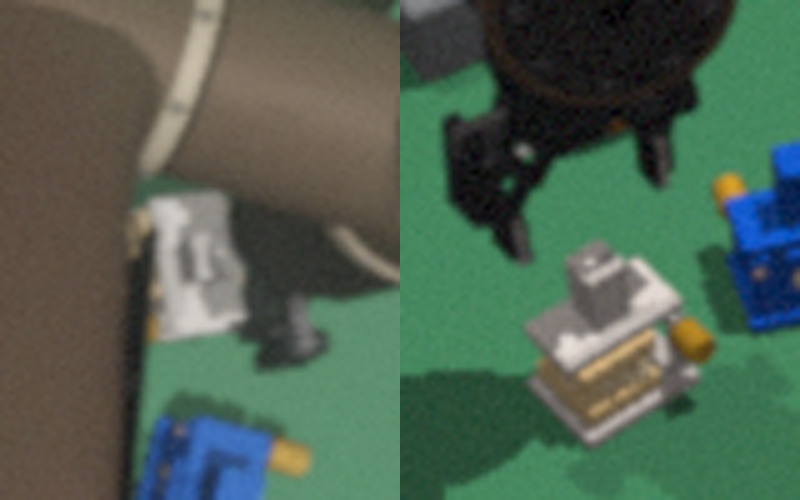

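The view shows the two fingers straddling the stem along its x, with tips at crop (520,255) and (655,180) and the stem top at (597,258). I'm descending and gripping.

Request:
step_arm([
  [0.001,0,0.03,0,0,0],
  [0.001,0,0.05,0,0,0],
  [0.001,0,0.056,0,0,0],
  [0.001,0,0.056,0,0,0],
  [0.001,0,0.056,0,0,0],
])

```text
t: 3.12
position: [500.3, -355.6, 75.1]
tcp_rot: [[0.112, -0.994, 0.001], [-0.994, -0.112, -0.001], [0.001, -0.001, -1.0]]
force: [0.2, -0.4, 0.4]
grip_width: 1.0
finger_force: 0.0
```

Request:
step_arm([
  [0,0,0,0,0,0],
  [0,0,0,0,0,0],
  [0,0,0,0,0,0],
  [0,0,0,0,0,0],
  [0,0,0,0,0,0],
  [0,0,0,0,0,0],
  [0,0,0,0,0,0],
  [0,0,0,0,0,0],
], gripper=1, grip_force=60)

```text
t: 3.78
position: [499.5, -356.0, 74.5]
tcp_rot: [[0.111, -0.994, 0.0], [-0.994, -0.111, -0.0], [0.0, -0.0, -1.0]]
force: [-1.7, 1.7, 5.0]
grip_width: 0.295
finger_force: 61.4
```

Request:
step_arm([
  [0,0,-0.01,0,0,0],
  [0,0,-0.03,0,0,0],
  [0,0,-0.06,0,0,0],
  [0,0,-0.09,0,0,0],
  [0,0,-0.12,0,0,0],
  [0,0,-0.126,0,0,0],
  [0,0,-0.126,0,0,0],
  [0,0,-0.126,0,0,0],
], grip_force=80)

```text
t: 4.45
position: [498.9, -355.2, 198.7]
tcp_rot: [[0.11, -0.994, -0.001], [-0.994, -0.11, 0.002], [-0.002, 0.001, -1.0]]
force: [0.4, 0.3, -6.2]
grip_width: 0.296
finger_force: 79.2
```

```bash
python3 plan.py 581 6 200.5 -183
python3 - <<'E'
from h import *;from bench import cams
o=[]
for n,c in(('top',(450,212)),('scene',(258,100))):
    p,z=cams.grab_frame(n);a=p[c[1]-50:c[1]+50,c[0]-40:c[0]+40];o.append(cv2.resize(a,(400,500),interpolation=2))
cv2.imwrite('pics/c4.png',np.hstack(o))
E
```

```text
t 4.45 pos [ 498.9 -355.2  198.7] theta -83.7 j [-17.  16. -10.  -0. -64.  24.] F [ 0.4  0.3 -6.2] w 0.296
row [-0.3499 -0.1214 -0.0013] [1.000e-03 2.000e-04 8.277e-01]
```

View pics/c4.png

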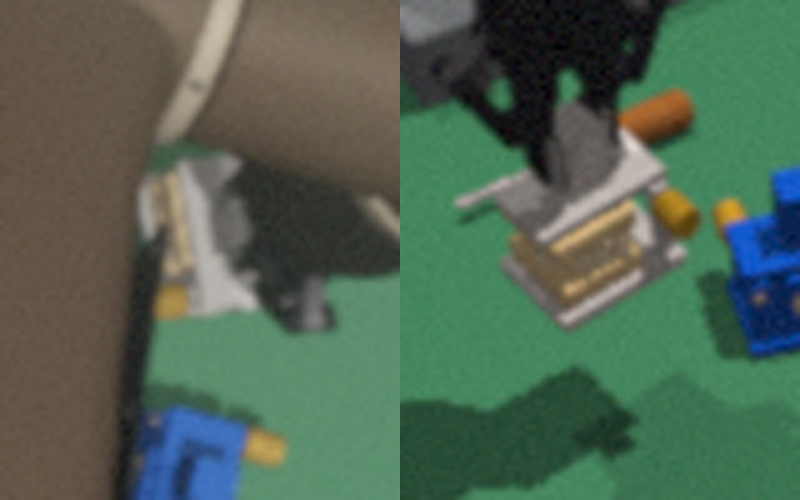

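The articulator is held upright, clear of the table, with its screw still on the +y side at crop (677,212). Next I'm carrying it to the focus while turning it to the first view.

Request:
step_arm([
  [-0.02,-0.007,-0.001,0,0,0.03],
  [-0.05,-0.017,-0.001,0,0,0.09],
  [-0.085,-0.03,-0.001,0,0,0.15],
  [-0.12,-0.042,-0.001,0,0,0.21],
  [-0.155,-0.054,-0.001,0,0,0.27],
  [-0.19,-0.066,-0.001,0,0,0.33],
  [-0.225,-0.078,-0.001,0,0,0.39],
  [-0.26,-0.09,-0.001,0,0,0.45],
])

```text
t: 5.22
position: [558.9, -88.0, 199.0]
tcp_rot: [[-0.709, -0.706, -0.003], [-0.706, 0.709, -0.0], [0.002, 0.002, -1.0]]
force: [1.1, -0.3, -5.6]
grip_width: 0.293
finger_force: 79.2
```

```bash
python3 plan.py 581 6 200.5 -183
```

```text
t 5.22 pos [558.9 -88.  199. ] theta -135.1 j [ 11.  12. -16.  -0. -63. -56.] F [ 1.1 -0.3 -5.6] w 0.293
row [-0.082   0.051  -0.0016] [ 0.0005 -0.0015  0.399 ]
```

Request:
step_arm([
  [-0.02,0.012,-0.001,0,0,0.06],
  [-0.04,0.025,-0.001,0,0,0.12],
  [-0.06,0.037,-0.001,0,0,0.18],
  [-0.075,0.046,-0.001,0,0,0.24],
  [-0.082,0.051,-0.001,0,0,0.3],
  [-0.082,0.051,-0.001,0,0,0.35],
  [-0.082,0.051,-0.001,0,0,0.38],
  [-0.082,0.051,-0.001,0,0,0.399],
])

```text
t: 5.88
position: [580.3, 4.6, 199.6]
tcp_rot: [[-0.999, 0.05, -0.004], [0.05, 0.999, -0.001], [0.004, -0.001, -1.0]]
force: [-0.2, -0.2, -5.3]
grip_width: 0.288
finger_force: 79.4
```

```bash
python3 plan.py 581 6 200.5 -183;python3 - <<'E'
from h import *;from bench import cams
o=[]
for n,c in(('top',(320,165)),('scene',(285,200))):
    p,z=cams.grab_frame(n);a=p[c[1]-75:c[1]+75,c[0]-60:c[0]+60];o.append(cv2.resize(a,(400,500),interpolation=2))
cv2.imwrite('pics/c5.png',np.hstack(o))
E
```

```text
t 5.88 pos [580.3   4.6 199.6] theta 177.2 j [  20.   13.  -14.   -0.  -63. -113.] F [-0.2 -0.2 -5.3] w 0.288
row [-0.0006  0.0014 -0.0009] [-0.0005 -0.0018  0.0013]
```

View pics/c5.png

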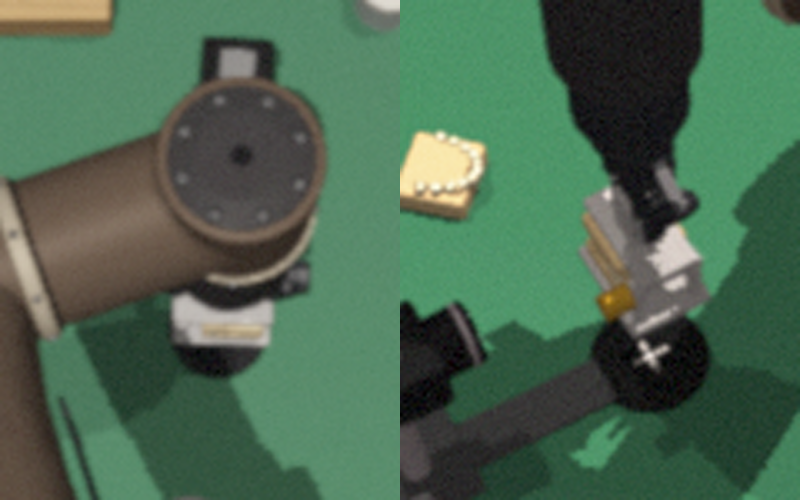

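Held above the cross, the brass screw at crop (615,302) points at the lens. Holding for the first photograph.

Request:
step_arm([
  [0,0.001,-0.001,0,0,0],
  [0,0.001,-0.001,0,0,0],
  [0,0.001,-0.001,0,0,0],
  [0,0.001,-0.001,0,0,0],
  [0,0.001,-0.001,0,0,0],
  [0,0.001,-0.001,0,0,0],
  [0,0.001,-0.001,0,0,0],
  [0,0.001,-0.001,0,0,0],
])

```text
t: 6.65
position: [581.4, 5.4, 203.0]
tcp_rot: [[-0.999, 0.046, 0.0], [0.046, 0.999, 0.0], [-0.0, 0.0, -1.0]]
force: [0.4, 0.3, -5.8]
grip_width: 0.296
finger_force: 79.3
```

Request:
step_arm([
  [0,0,0,0,0,0],
  [0,0,0,0,0,0],
  [0,0,0,0,0,0],
  [0,0,0,0,0,0],
  [0,0,0,0,0,0],
  [0,0,0,0,0,0],
  [0,0,0,0,0,0],
  [0,0,0,0,0,0],
])

```text
t: 7.32
position: [581.4, 5.4, 202.9]
tcp_rot: [[-0.999, 0.046, -0.0], [0.046, 0.999, -0.0], [0.0, -0.0, -1.0]]
force: [0.9, -0.3, -6.0]
grip_width: 0.293
finger_force: 79.3
```

Request:
step_arm([
  [0,0,0,0,0,-0.04],
  [0,0,0,0,0,-0.09],
  [0,0,0,0,0,-0.14],
  [0,0,0,0,0,-0.19],
  [0,0,0,0,0,-0.24],
  [0,0,0,0,0,-0.29],
  [0,0,0,0,0,-0.34],
  [0,0,0,0,0,-0.39],
])

```text
t: 7.98
position: [581.4, 5.4, 203.0]
tcp_rot: [[-0.714, -0.7, 0.0], [-0.7, 0.714, 0.0], [-0.0, -0.0, -1.0]]
force: [-0.1, 0.4, -4.9]
grip_width: 0.292
finger_force: 79.1
```

Request:
step_arm([
  [0,0,0,0,0,-0.05],
  [0,0,0,0,0,-0.1],
  [0,0,0,0,0,-0.15],
  [0,0,0,0,0,-0.2],
  [0,0,0,0,0,-0.25],
  [0,0,0,0,0,-0.3],
  [0,0,0,0,0,-0.34],
  [0,0,0,0,0,-0.36],
])

```text
t: 8.65
position: [581.4, 5.4, 202.9]
tcp_rot: [[-0.041, -0.999, -0.0], [-0.999, 0.041, -0.0], [0.0, 0.0, -1.0]]
force: [-0.6, 0.5, -5.8]
grip_width: 0.297
finger_force: 79.1
```

```bash
python3 plan.py 581 6 200.5 -93
```

```text
t 8.65 pos [581.4   5.4 202.9] theta -92.4 j [ 20.  13. -14.  -0. -63. -22.] F [-0.6  0.5 -5.8] w 0.297
row [-0.0005  0.0004  0.0024] [ 0.     -0.      0.0052]
```

Holding for the front view, then turning to the plain side and holding.

Request:
step_arm([
  [0,0,0.002,0,0,0.005],
  [0,0,0.002,0,0,0.005],
  [0,0,0.002,0,0,0.005],
  [0,0,0.002,0,0,0.005],
  [0,0,0.002,0,0,0.005],
  [0,0,0.002,0,0,0.005],
  [0,0,0.002,0,0,0.005],
  [0,0,0.002,0,0,0.005],
])

```text
t: 9.32
position: [581.5, 5.4, 201.0]
tcp_rot: [[-0.057, -0.998, 0.0], [-0.998, 0.057, 0.0], [-0.0, -0.0, -1.0]]
force: [0.6, -0.3, -6.3]
grip_width: 0.294
finger_force: 79.3
```

Request:
step_arm([
  [0,0,0,0,0,0],
  [0,0,0,0,0,0],
  [0,0,0,0,0,0],
  [0,0,0,0,0,0],
  [0,0,0,0,0,0],
  [0,0,0,0,0,0],
  [0,0,0,0,0,0],
  [0,0,0,0,0,0],
])

```text
t: 9.98
position: [581.4, 5.4, 201.0]
tcp_rot: [[-0.057, -0.998, 0.0], [-0.998, 0.057, 0.0], [-0.0, -0.0, -1.0]]
force: [0.4, 0.0, -5.6]
grip_width: 0.293
finger_force: 79.3
```

Request:
step_arm([
  [0,0,0,0,0,-0.04],
  [0,0,0,0,0,-0.09],
  [0,0,0,0,0,-0.14],
  [0,0,0,0,0,-0.19],
  [0,0,0,0,0,-0.24],
  [0,0,0,0,0,-0.29],
  [0,0,0,0,0,-0.34],
  [0,0,0,0,0,-0.39],
])

```text
t: 10.65
position: [581.4, 5.4, 201.0]
tcp_rot: [[0.693, -0.721, -0.0], [-0.721, -0.693, -0.0], [0.0, 0.0, -1.0]]
force: [0.2, 0.7, -6.2]
grip_width: 0.295
finger_force: 79.1
```

Request:
step_arm([
  [0,0,0,0,0,-0.05],
  [0,0,0,0,0,-0.1],
  [0,0,0,0,0,-0.15],
  [0,0,0,0,0,-0.2],
  [0,0,0,0,0,-0.25],
  [0,0,0,0,0,-0.3],
  [0,0,0,0,0,-0.34],
  [0,0,0,0,0,-0.36],
])

```text
t: 11.32
position: [581.4, 5.4, 201.0]
tcp_rot: [[0.999, -0.052, 0.0], [-0.052, -0.999, 0.0], [0.0, -0.0, -1.0]]
force: [0.3, -0.3, -5.7]
grip_width: 0.289
finger_force: 79.1
```

Request:
step_arm([
  [0,0,0,0,0,0],
  [0,0,0,0,0,0],
  [0,0,0,0,0,0],
  [0,0,0,0,0,0],
  [0,0,0,0,0,0],
  [0,0,0,0,0,0],
  [0,0,0,0,0,0],
  [0,0,0,0,0,0],
])

```text
t: 11.98
position: [581.4, 5.4, 200.9]
tcp_rot: [[0.998, -0.057, -0.0], [-0.057, -0.998, 0.0], [-0.0, -0.0, -1.0]]
force: [0.0, -0.0, -4.3]
grip_width: 0.292
finger_force: 79.2
```

Request:
step_arm([
  [0,0,0,0,0,0],
  [0,0,0,0,0,0],
  [0,0,0,0,0,0],
  [0,0,0,0,0,0],
  [0,0,0,0,0,0],
  [0,0,0,0,0,0],
  [0,0,0,0,0,0],
  [0,0,0,0,0,0],
])

```text
t: 12.65
position: [581.4, 5.4, 201.0]
tcp_rot: [[0.998, -0.057, 0.0], [-0.057, -0.998, 0.0], [0.0, -0.0, -1.0]]
force: [-0.0, 0.6, -6.3]
grip_width: 0.294
finger_force: 79.2
```

```bash
python3 plan.py 408 259 202 -107
```

```text
t 12.65 pos [581.4   5.4 201. ] theta -3.3 j [ 20.  13. -14.   0. -63.  67.] F [-0.   0.6 -6.3] w 0.294
row [-0.1875 -0.2433 -0.001 ] [-0.     -0.      0.8646]
```

Request:
step_arm([
  [-0.015,-0.02,0,0,0,0.04],
  [-0.035,-0.045,0,0,0,0.09],
  [-0.055,-0.072,0,0,0,0.14],
  [-0.075,-0.097,0,0,0,0.19],
  [-0.095,-0.123,0,0,0,0.24],
  [-0.115,-0.15,0,0,0,0.29],
  [-0.135,-0.175,0,0,0,0.34],
  [-0.15,-0.195,0,0,0,0.39],
])

```text
t: 13.32
position: [441.4, 210.2, 201.3]
tcp_rot: [[0.639, -0.77, 0.0], [-0.77, -0.639, 0.001], [-0.0, -0.001, -1.0]]
force: [0.3, -0.2, -5.8]
grip_width: 0.292
finger_force: 80.0
```

```bash
python3 plan.py 408 259 202 -107
```

```text
t 13.32 pos [441.4 210.2 201.3] theta -50.3 j [ 49.   4. -25.  -0. -61.  -9.] F [ 0.3 -0.2 -5.8] w 0.292
row [-0.0589 -0.0055 -0.0007] [-3.000e-04  4.000e-04  4.724e-01]
```

Request:
step_arm([
  [-0.02,-0.002,0,0,0,0.05],
  [-0.04,-0.004,0,0,0,0.1],
  [-0.055,-0.005,0,0,0,0.16],
  [-0.059,-0.0055,0,0,0,0.22],
  [-0.059,-0.0055,0,0,0,0.27],
  [-0.059,-0.0055,0,0,0,0.32],
  [-0.059,-0.0055,0,0,0,0.37],
  [-0.059,-0.0055,0,0,0,0.42],
])

```text
t: 13.98
position: [409.0, 257.5, 201.2]
tcp_rot: [[-0.186, -0.983, 0.0], [-0.983, 0.186, 0.0], [-0.0, -0.0, -1.0]]
force: [0.1, 0.6, -5.5]
grip_width: 0.291
finger_force: 80.0
```

Request:
step_arm([
  [0,0,0.02,0,0,0.03],
  [0,0,0.05,0,0,0.05],
  [0,0,0.07,0,0,0.05],
  [0,0,0.08,0,0,0.05],
  [0,0,0.08,0,0,0.05],
])

```text
t: 14.4
position: [408.2, 256.3, 119.1]
tcp_rot: [[-0.283, -0.959, -0.003], [-0.959, 0.283, -0.003], [0.004, 0.002, -1.0]]
force: [-0.2, -0.5, -5.7]
grip_width: 0.294
finger_force: 79.7
```

```bash
python3 plan.py 408 259 94 -107;python3 - <<'E'
from h import *;from bench import cams;import pickle
o=[];d={}
for n,c in(('top',(244,235)),('scene',(408,265))):
    p,z=cams.grab_frame(n);d[n]=(p,z,cams.camera_model(n));a=p[c[1]-50:c[1]+50,c[0]-40:c[0]+40];o.append(cv2.resize(a,(400,500),interpolation=2))
cv2.imwrite('pics/c6.png',np.hstack(o));pickle.dump(d,open('f1.pkl','wb'))
E
```

```text
t 14.4 pos [408.2 256.3 119.1] theta -106.4 j [ 56.   9. -32.  -0. -50. -72.] F [-0.2 -0.5 -5.7] w 0.294
row [-0.0027  0.0009  0.0251] [ 0.0007 -0.0018  0.0046]
```

View pics/c6.png

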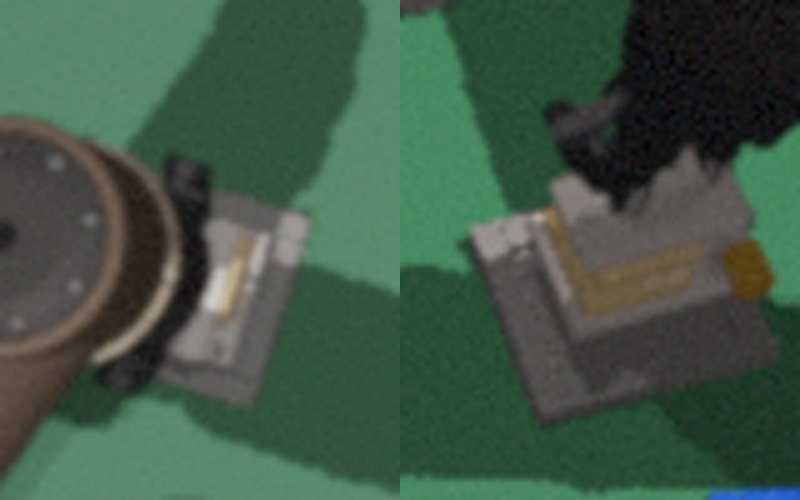

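The articulator is aligned over the pocket. I'll compare the base edge pixels with the tray frame: top (257.6,232)–(251,258), and the scene corner at (403.4,282.6).

Run:
```python
import pickle;from h import *
d=pickle.load(open('f1.pkl','rb'));t=np.radians(-17.2);X=np.array([np.cos(t),np.sin(t)]);Y=np.array([-X[1],X[0]])
s=np.array([408.2,256.3])
for n,uv,h in[('top',(257.6,232),54.6),('top',(251,258),54.6),('scene',(403.4,282.6),44.6),('scene',(403.2,280.3),54.6),('scene',(433,275),44.6)]:
    P=onplane(d[n][2],np.array(uv)-.5,h)[:2];print(n,uv,np.round(P,1),'rel TCP in tray axes',np.round([(P-s)@X,(P-s)@Y],1))
# tray rim corners now (z16)
for n,uv in[('top',(204+312/5,185+213/5)),('top',(204+250/5,185+410/5)),('scene',(368+72/5,215+232/5)),('scene',(368+145/5,215+412/5)),('scene',(368+378/5,215+345/5))]:
    P=onplane(d[n][2],np.array(uv)-.5,16)[:2];print(n,np.round([(P-s)@X,(P-s)@Y],1))
```

```text
top (257.6, 232) [439.6 214. ] rel TCP in tray axes [ 42.6 -31.1]
top (251, 258) [360.8 232.6] rel TCP in tray axes [-38.3 -36.6]
scene (403.4, 282.6) [453.7 276.9] rel TCP in tray axes [37.4 33.2]
scene (403.2, 280.3) [454.3 274.5] rel TCP in tray axes [38.7 31. ]
scene (433, 275) [381.4 300.3] rel TCP in tray axes [-38.7  34.1]
top [ 64.6 -48. ]
top [-63.3 -49.1]
scene [ 59.5 -44.4]
scene [57.6 55. ]
scene [-65.   53.5]
```

Request:
step_arm([
  [-0.003,0.001,0.01,0,-0.001,0.004],
  [-0.003,0.001,0.02,0,-0.001,0.004],
  [-0.003,0.001,0.025,0,-0.001,0.004],
  [-0.003,0.001,0.025,0,-0.001,0.004],
  [-0.003,0.001,0.025,0,-0.001,0.004],
  [-0.003,0.001,0.025,0,-0.001,0.004],
])

```text
t: 15.0
position: [409.4, 261.0, 96.9]
tcp_rot: [[-0.291, -0.957, 0.002], [-0.957, 0.291, 0.003], [-0.003, -0.001, -1.0]]
force: [-0.1, -0.4, -6.0]
grip_width: 0.295
finger_force: 79.7
```

```bash
python3 plan.py 408 259.3 80 -107
```

```text
t 15.0 pos [409.4 261.   96.9] theta -106.9 j [ 56.  10. -33.  -0. -46. -73.] F [-0.1 -0.4 -6. ] w 0.295
row [0.0021 0.0009 0.0169] [-0.0003  0.0016  0.0007]
```

Request:
step_arm([
  [0.002,0.001,0,0,0.0016,0],
  [0.002,0.001,0.002,0,0.0016,0],
  [0.002,0.001,0.004,0,0.0016,0],
  [0.002,0.001,0.005,0,0.0016,0],
  [0.002,0.001,0.006,0,0.0016,0],
  [0.002,0.001,0.007,0,0.0016,0],
  [0.002,0.001,0.008,0,0.0016,0],
  [0.002,0.001,0.008,0,0.0016,0],
])

```text
t: 15.67
position: [407.3, 258.8, 87.7]
tcp_rot: [[-0.291, -0.957, -0.001], [-0.957, 0.291, -0.002], [0.002, 0.0, -1.0]]
force: [-0.7, -0.4, -5.9]
grip_width: 0.293
finger_force: 79.9
```

```bash
python3 plan.py 408 259.3 80 -107;python3 - <<'E'
from h import *;from bench import cams;import pickle
o=[];d={}
for n,c in(('top',(244,235)),('scene',(408,265))):
    p,z=cams.grab_frame(n);d[n]=(p,z,cams.camera_model(n));a=p[c[1]-40:c[1]+40,c[0]-40:c[0]+40];a=cv2.convertScaleAbs(a,alpha=1.6);o.append(cv2.resize(a,(400,400),interpolation=2))
cv2.imwrite('pics/c7.png',np.hstack(o))
E
```

```text
t 15.67 pos [407.3 258.8  87.7] theta -106.9 j [ 56.  11. -34.   0. -45. -73.] F [-0.7 -0.4 -5.9] w 0.293
row [-0.0007 -0.0005  0.0077] [ 0.0001 -0.0008  0.0005]
```

View pics/c7.png

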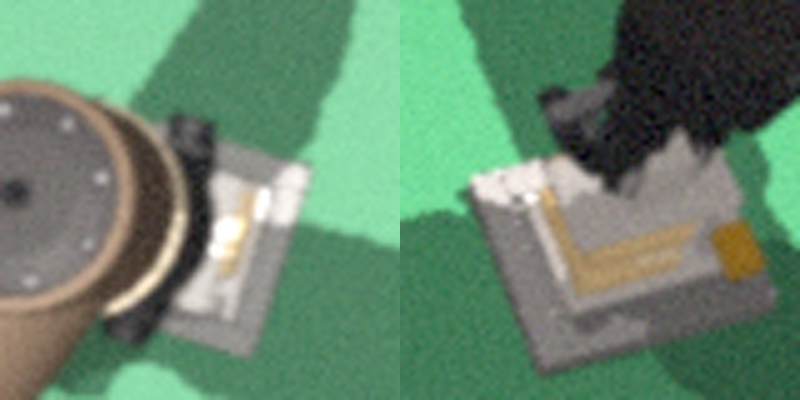

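The underside is about 13 mm high, already below the 16 mm rim, with no contact force. I'm descending gently.

Request:
step_arm([
  [0,0,0.001,0,0,0],
  [0,0,0.002,0,0,0],
  [0,0,0.003,0,0,0],
  [0,0,0.004,0,0,0],
  [0,0,0.005,0,0,0],
  [0,0,0.005,0,0,0],
  [0,0,0.005,0,0,0],
])

```text
t: 16.35
position: [407.4, 258.9, 82.9]
tcp_rot: [[-0.291, -0.957, -0.0], [-0.957, 0.291, -0.001], [0.001, 0.0, -1.0]]
force: [0.8, 0.1, -6.0]
grip_width: 0.297
finger_force: 79.9
```

Request:
step_arm([
  [0,0,0.0005,0,0,0],
  [0,0,0.001,0,0,0],
  [0,0,0.0015,0,0,0],
  [0,0,0.002,0,0,0],
  [0,0,0.002,0,0,0],
  [0,0,0.002,0,0,0],
])

```text
t: 16.85
position: [407.4, 258.9, 80.9]
tcp_rot: [[-0.291, -0.957, -0.0], [-0.957, 0.291, -0.001], [0.001, 0.0, -1.0]]
force: [-0.4, -0.1, -5.2]
grip_width: 0.293
finger_force: 79.9
```

Request:
step_arm([
  [0,0,0.0003,0,0,0],
  [0,0,0.0006,0,0,0],
  [0,0,0.001,0,0,0],
  [0,0,0.001,0,0,0],
  [0,0,0.001,0,0,0],
])

```text
t: 17.27
position: [407.5, 259.0, 80.6]
tcp_rot: [[-0.291, -0.957, -0.0], [-0.957, 0.291, -0.001], [0.001, -0.0, -1.0]]
force: [-4.2, -2.0, 5.8]
grip_width: 0.294
finger_force: 81.3
```

It has touched the floor where expected (80.6 = 74.5 + 6). Releasing and rising.

Request:
step_arm([
  [0,0,0,0,0,0],
  [0,0,0,0,0,0],
  [0,0,0,0,0,0],
  [0,0,0,0,0,0],
  [0,0,0,0,0,0],
  [0,0,0,0,0,0],
  [0,0,0,0,0,0],
  [0,0,0,0,0,0],
], gripper=-1)

```text
t: 17.93
position: [407.4, 258.9, 79.9]
tcp_rot: [[-0.291, -0.957, -0.0], [-0.957, 0.291, -0.001], [0.001, 0.0, -1.0]]
force: [-0.7, 0.5, 0.2]
grip_width: 0.998
finger_force: 0.0
```

Request:
step_arm([
  [0,0,-0.02,0,0,0],
  [0,0,-0.05,0,0,0],
  [0,0,-0.09,0,0,0],
  [0,0,-0.13,0,0,0],
  [0,0,-0.16,0,0,0],
  [0,0,-0.18,0,0,0],
  [0,0,-0.18,0,0,0],
  [0,0,-0.18,0,0,0],
])

```text
t: 18.6
position: [407.7, 259.6, 261.1]
tcp_rot: [[-0.291, -0.957, 0.001], [-0.957, 0.291, 0.001], [-0.002, -0.001, -1.0]]
force: [0.0, -0.3, -0.7]
grip_width: 0.999
finger_force: 0.0
```

Request:
step_arm([
  [0.2,0,0,0,0,0],
  [0.2,0,0,0,0,0],
  [0.2,0,0,0,0,0],
  [0.2,0,0,0,0,0],
  [0.2,0,0,0,0,0],
  [0.2,0,0,0,0,0],
  [0.2,0,0,0,0,0],
  [0.2,0,0,0,0,0],
])

```text
t: 19.27
position: [349.1, 67.7, 259.7]
tcp_rot: [[-0.292, -0.956, -0.001], [-0.956, 0.292, -0.001], [0.002, 0.0, -1.0]]
force: [-0.1, 0.1, 0.6]
grip_width: 1.004
finger_force: 0.0
```

Run:
```python
from h import *;from bench import cams,sense
s=sense();print(s['t'],np.round(s['position']),s['grip_width'])
o=[]
for n,c in(('top',(244,235)),('scene',(408,265))):
    p,z=cams.grab_frame(n);C=cloud((p,z,cams.camera_model(n)))
    for lo,hi in((106,122),(66,78)):
        P=C[(abs(C[...,2]-(lo+hi)/2)<(hi-lo)/2)&(np.hypot(C[...,0]-408,C[...,1]-259)<60)];print(n,lo,len(P),np.median(P[:,2]) if len(P) else '',*(rect(P) if len(P)>4 else ''))
    a=p[c[1]-40:c[1]+40,c[0]-40:c[0]+40];o.append(cv2.resize(a,(400,400),interpolation=2))
cv2.imwrite('pics/c8.png',np.hstack(o))
```

```text
19.2667 [349.  68. 260.] 1.0035471999211554
top 106 82 114.3595049214955 [406.9 259.7] [25.5 25.4] 74.0
top 66 319 72.05792650354056 [409.9 266.4] [72.9 84.3] 69.1
scene 106 138 114.19535286024092 [407.6 261.4] [27.2 26.5] 73.5
scene 66 462 72.09906989107822 [410.4 271.7] [69.  84.7] 74.0
```

View pics/c8.png

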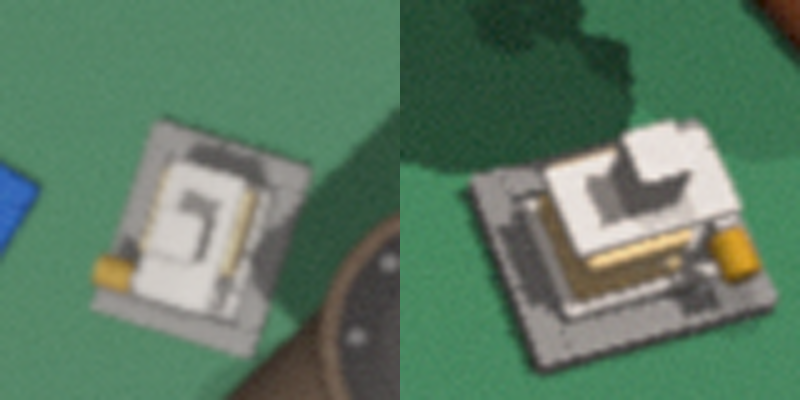

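The articulator sits level in the pocket. Its stem top is at 114 mm and its plate at 72 mm, both 6 mm above their table heights, so the base is home. The gripper is clear, so I'm handing in.

```bash
python3 -c "
from bench import job;print(job.close_job())"
```

```text
the job is handed in; nothing more can be done
None
```

The articulator was shown to the lens thumbscrew side, then front teeth, then plain side, with a hold of over a second each time. It now stands released in the grey tray's pocket with its base home, and the job is handed in; no verdict was returned.

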